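# Feel for the free well and load the cartridge

### The job

Take the tall steel cartridge with the white head out of the rack and load it, foot down, into the one free well of the six-well metal block, pushed fully home and left standing there. Old stubs are still lying in the other five wells, hidden under the black dust plugs, so feel each well gently with the cartridge: if it stops early, do not force it, draw it out and try another well. Leave the other things on the bench as they are.

Things in the scene. Friction and masses are not known exactly. Their poses are not given: they have to be found in the camera images.
- cartridge_center (a point): Centre of the cartridge, half-way up its 110 mm, z up its axis. Lower 60 mm: round steel barrel, 22 mm diameter, bevelled foot. Upper 50 mm: round white head, 26 mm diameter, the place to grip (its middle is 30 mm above this point). About 90 g. Starts upright in any one of the rack's three holes, foot 8 mm above the bench.
- cartridge_foot (a point): Centre of the cartridge's flat foot, 55 mm below its centre; same axes.
- block: Aluminium block fixed to the bench, 104 x 156 x 60 mm, origin at the centre of its underside, z up. Six vertical round wells, 25 mm bore with 3 mm bevelled mouths, at x = +-26, y = -52, 0, 52 mm. In each, a black dust plug (a disc, its top 5 to 8 mm below the mouth) hides what lies below. Which well is free changes every time and cannot be seen.
- well_1 (a point): Centre of the mouth of well 1, at the block's top face, 60 mm above the bench; x -26, y 52 mm in the block's frame. In every well the dust plug has no spring: pushed by the cartridge's foot it slides down against a drag of about 3 N and stays where it is left.
- well_2 (a point): The same for well 2, at x 26, y 52 mm. In the free well the foot goes down to 40 mm below the mouth before it meets its stop: fully home, with the head's lower edge 20 mm above the block.
- well_3 (a point): The same for well 3, at x -26, y 0. In a well with an old stub the foot meets its stop at only 16 to 26 mm below the mouth. All stops lie on a rubber cushion that yields about 1 mm per 5 N, for 4 mm, and is then solid.
- well_4 (a point): The same for well 4, at x 26, y 0.
- well_5 (a point): The same for well 5, at x -26, y -52 mm.
- well_6 (a point): The same for well 6, at x 26, y -52 mm.
- rack: White plastic rack fixed to the bench, 44 x 146 x 30 mm (long along its y), origin at the centre of its underside; three round holes, 25 mm bore and 22 mm deep, 48 mm apart along its y. Holds the cartridge and two short tubes.
- tube_a_center (a point): Centre of a short amber tube with white cap in the rack, 22 mm diameter, 54 mm tall (top about 62 mm above the bench); leave it.
- tube_b_center (a point): Centre of a shorter amber tube with white cap in the rack, 22 mm diameter, 46 mm tall (top about 54 mm above the bench); leave it.
- dish: Round glass dish with lid, 74 mm diameter, 17 mm tall, origin under its centre; leave it.
- oil: Small bottle with black cap, 38 mm diameter, 70 mm tall, origin under its centre; leave it.
- slidebox: Flat slide box, 92 x 57 x 32 mm, origin under its centre; leave it.
- jar: Square glass jar with lid, 56 x 56 x 83 mm, origin under its centre; leave it.
- forceps: Steel forceps lying flat along its x axis, 125 mm long, 20 mm wide, 7 mm tall, origin under its middle; leave it.

How it is judged:
On the way, in this order (a step that is already met when the one before it is completed fails the run):
1. the cartridge is lifted clear of the rack (z of cartridge_foot in the frame of rack above 0.034 m), for 0.1 s.
2. the cartridge is fully home in the free well ((horizontal distance between cartridge_foot and well_1 below 0.005 m or horizontal distance between cartridge_foot and well_2 below 0.005 m or horizontal distance between cartridge_foot and well_3 below 0.005 m or horizontal distance between cartridge_foot and well_4 below 0.005 m or horizontal distance between cartridge_foot and well_5 below 0.005 m or horizontal distance between cartridge_foot and well_6 below 0.005 m) and z of cartridge_foot in the frame of well_1 below -0.037 m and angle between cartridge_center's own z axis and vertical below 0.12 rad), for 0.2 s.
At the end, for the whole second after the job is handed in: The cartridge stands upright (within 0.12 rad) in one well, its foot at least 37 mm below the mouth and within 5 mm of the well's axis, released and at rest (all of step 2 and linear speed of cartridge below 0.02 m/s); the robot touches nothing.
It fails at once if the cartridge is forced against the block or a plug with more than 30 N (contact force between cartridge and block above 30 N).
It fails at once if the gripper presses on the block with more than 30 N (contact force between the fingers and block above 30 N).
It fails at once if a short tube is shifted by more than 20 mm (distance of any of tube_a_center, tube_b_center from where it was at the start of the episode above 0.02 m).
It fails at once if a bystander on the bench is shifted by more than 30 mm (distance of any of dish, oil, slidebox, jar, forceps from where it was at the start of the episode above 0.03 m).
It also fails if it takes over 64 s, if anything falls off the work surface, if the arm or the gripper's body presses on something with over 40 N, if the wrist force passes 120 N, or if a joint passes its speed limit or range.

### The arm

A 6-joint arm with a two-finger parallel gripper is mounted at the origin on the work surface. World frame = base frame: x ahead of the robot, y to its left, z up, the work surface at z = 0. Lengths are in m, angles in rad, forces in N, time in s.
With the tool pointing down it reaches from about 0.325 to 0.875 m from the base axis. Payload 4.4 kg.
Tool frame: the origin (TCP) lies midway between the tips of the shut fingers; the grasp point (between the pads) lies 19 mm behind it; y points along the fingers, x is the direction in which the jaws open and shut, and the axes are right-handed (so a half turn about y gives the same grasp; the last joint's range is limited). The gripper opens to 85 mm and grips with 20 to 120 N. Pads are 22 mm wide; open, the fingers measure 114 mm over their backs; the gripper's body (76 mm by 85 mm) begins 54 mm behind the grasp point. The pads swing forward as they close: fully open they stand 13 mm farther back than shut.
Start: joints at [0.992, 0.207, 1.542, -0, 1.393, -0.15], TCP at [0.239, 0.523, 0.231] pointing down, gripper open.
Joint ranges: [-2.73, 2.73], [-0.86, 2.22], [0.23, 2.46], [-1.11, 4.25], [0.08, 2.63], [-2.82, 2.82]. Speed limits (rad/s): [2.79, 2.79, 3.14, 3.14, 3.14, 3.14].

### API

Orientations are given as a unit quaternion [x, y, z, w].
In Python, from station import bot gives the robot as it stands.
- The arm moves only by the tool servo_tool, never from a script. Its argument "rows" is one flat list of numbers, 7 for each row, row after row: the turn, a rotation vector about the tool's x, y, z in rad, then the shift along the tool's x, y, z in m, then the gripper command: -1 is fully open, 1 is shut, values between are in proportion. In form: [wx, wy, wz, tx, ty, tz, gripper, wx, wy, wz, tx, ty, tz, gripper, ...]. A call has 1 to 20 rows; each row is the pose to reach, as a shift and turn from the pose commanded when the call began, along the tool's axes at that moment; what a row does not reach only later rows make up. A row lasts 1/12 s, in which the tool goes at most 41.7 mm and 7.16 degrees, less where a joint would pass 70% of its speed; a pose out of reach is approached as far as the arm can. A call with a gripper value outside its range is refused whole. The fingers move at their own pace and stop on an object; "newtons" is the grip in N (left out, the last holds). Time passes only in rows, so rows that repeat a pose let the fingers close. It gives the time, the measured TCP pose, the force and the opening at its end, in the units of the state.
- bot.get_state(): the state, without advancing time (a new reading comes with each control period).
- bot.snapshot(name): name is "side" or "top"; returns (picture, depth): 480x640x3 uint8, red, green, blue; 480x640 float32, m along the optical axis (not along the pixel's ray), 0 where there is no reading.
- bot.camera_info(name): a dict with "fovy" (degrees; the focal length in pixels is half the picture's height over the tangent of half this angle, whatever the lens; pixels are square), "cx", "cy" (the principal point, pixels), "k1" (the pictures are not rectified: a ray, as slopes to the right and down, at radius r is drawn at 1 + k1 r^2 times it, then the intrinsics apply), "extrinsics" (4x4, takes a point from camera to world coordinates). Camera axes: x right, y down, z forward; pixel columns grow to the right and rows downward; lengths in m; the calibration is good to about 2 mm. A picture is of the moment at which its call begins. camera_info takes no time and is no camera call.
- bot.close_job(): hands the job in, once; it reports no verdict.
The state is a dict: "time_s": time; "joint_pos": joint angles; "joint_velocities": joint speeds; "effort": joint torques, N m; "tool_pos": TCP position; "orientation": TCP orientation; "contact_force": force on the tool from outside, world axes, zero at the start; "ft_torque": the same for the moment, N m; "width": finger opening in m.
Only numpy, scipy, OpenCV 4.12 (cv2) and the standard library are available. Lean on these libraries where they do the work, as an engineer would, in place of code of your own. Each camera call takes 0.05 s, during which the arm holds its last target.

## Working session

There is one attempt and no reset: what is moved stays moved. The work goes in short steps, Python scripts to look and compute and a tool call to move; the robot and the scene stay as the last step left them, time stands still between calls to the robot, and variables do not carry over. Pictures are saved under pics/ and viewed, and the job is handed in when it is done.

Besides the shell and the picture viewer there is one more tool, called after ">>>" by a JSON object that holds its "api" and its "payload". servo_tool: Moves the arm, as the interface text tells. Its arguments: {"type":"object","properties":{"rows":{"type":"array"},"newtons":{"type":"number"}},"required":["rows"]}

```bash
mkdir -p pics; ls
python3 - <<'E'
from station import bot
import cv2, numpy as np
print(bot.get_state())
for n in ("side","top"):
    i=bot.camera_info(n); print(n,i)
    p,d=bot.snapshot(n); cv2.imwrite(f"pics/{n}0.png",p[:,:,::-1]); np.save(f"pics/{n}0_d.npy",d)
E
```

```text
pics
{'time_s': 0.0, 'joint_pos': array([ 9.91479139e-01,  2.07425439e-01,  1.54297960e+00,  1.47352826e-05,
        1.39349579e+00, -1.50484010e-01]), 'joint_velocities': array([-1.74433109e-03,  2.90092069e-04, -8.05773873e-05, -5.81345867e-04,
        4.23437341e-04,  1.02307137e-03]), 'effort': array([ 1.20259159e-03, -3.83033288e+01, -2.91596121e+01,  1.90559803e-05,
        1.04620095e-02, -2.43205434e-06]), 'tool_pos': array([0.23866433, 0.52228742, 0.23011051]), 'orientation': array([ 0.59526761,  0.38141354, -0.38290767, -0.59461071]), 'contact_force': array([ 0.03729588, -0.32899616, -0.74603434]), 'ft_torque': array([0.03157416, 0.00511049, 0.01173882]), 'width': 0.0853151779123471}
side {'fovy': 57.25984416095811, 'cx': 323.859474038739, 'cy': 236.15958367795793, 'k1': -0.07353974409563406, 'extrinsics': array([[-0.7748831 , -0.4057773 ,  0.48466583,  0.23095429],
       [-0.63188334,  0.47697514, -0.61091584,  0.45462406],
       [ 0.01672222, -0.77964062, -0.62600389,  0.54028799],
       [ 0.        ,  0.        ,  0.        ,  1.        ]])}
top {'fovy': 52.323195587016244, 'cx': 319.11207311070876, 'cy': 242.54470598612545, 'k1': 0.02116297723762206, 'extrinsics': array([[-0.06530958, -0.97058885,  0.23171523,  0.35393784],
       [-0.99784202,  0.06194544, -0.02177282,  0.01807135],
       [ 0.00677876, -0.23263716, -0.97253997,  1.02469668],
       [ 0.        ,  0.        ,  0.        ,  1.        ]])}
```

View pics/side0.png

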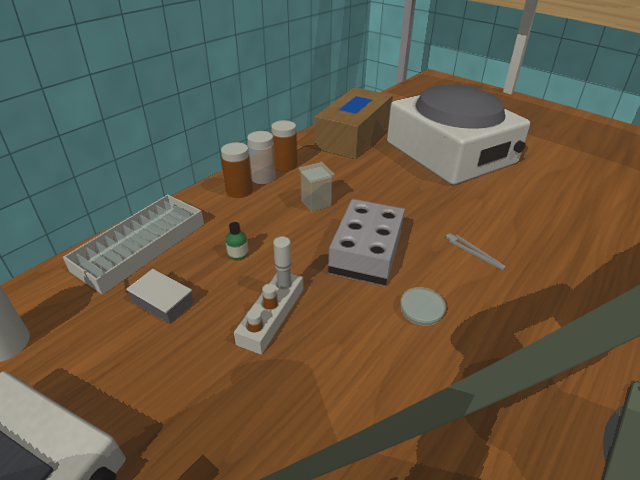

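View pics/top0.png

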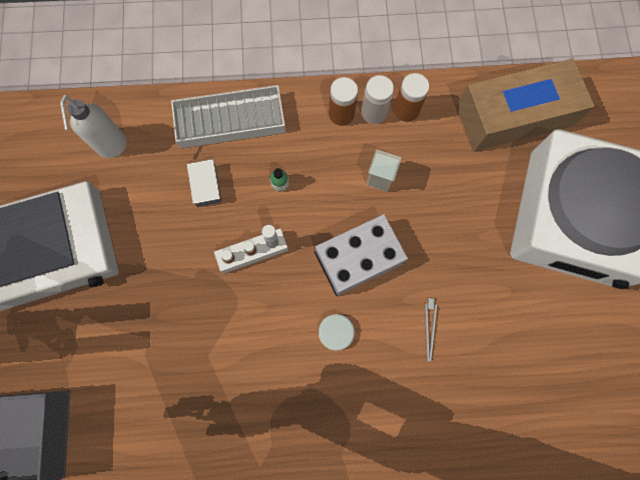

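The side view shows the cartridge (head about (282,250)) in the rack's end hole next to the block. In the top view its head is near (269,232), and the wells are at about (332,253), (355,242), (378,231), (343,275), (367,265), (390,254).

```bash
cat > h.py <<'E'
from station import bot
import cv2, numpy as np
from scipy.spatial.transform import Rotation as R
def K(n):
    i=bot.camera_info(n); f=240/np.tan(np.radians(i['fovy']/2))
    return np.array([[f,0,i['cx']],[0,f,i['cy']],[0,0,1]]),np.array([i['k1'],0,0,0,0.]),i['extrinsics']
def rays(n,uv):
    k,d,E=K(n); p=cv2.undistortPoints(np.asarray(uv,float).reshape(-1,1,2),k,d).reshape(-1,2)
    return np.c_[p,np.ones(len(p))],E
def onz(n,uv,z):
    r,E=rays(n,uv); w=r@E[:3,:3].T; t=(z-E[2,3])/w[:,2]; return E[:3,3]+w*t[:,None]
def cloud(n,d):
    v,u=np.mgrid[0:480,0:640]; r,E=rays(n,np.c_[u.ravel(),v.ravel()])
    P=(r*d.reshape(-1,1))@E[:3,:3].T+E[:3,3]; P[d.ravel()==0]=np.nan; return P.reshape(480,640,3)
def proj(n,P):
    k,d,E=K(n); Ei=np.linalg.inv(E); return cv2.projectPoints(np.asarray(P,float).reshape(-1,3),cv2.Rodrigues(Ei[:3,:3])[0],Ei[:3,3],k,d)[0].reshape(-1,2)
E
python3 - <<'E'
from h import *
C={n:cloud(n,np.load(f'pics/{n}0_d.npy')) for n in('top','side')}
I={n:cv2.imread(f'pics/{n}0.png') for n in C}
boxes={'top':(305,210,415,300),'side':(325,195,410,290)}
for n in C:
    x0,y0,x1,y1=boxes[n]; P=C[n][y0:y1,x0:x1].reshape(-1,3); 
    m=(P[:,2]>.05)&(P[:,2]<.07); Q=P[m]; print(n,'block top z',np.median(Q[:,2]),m.sum())
    r=cv2.minAreaRect((Q[:,:2]*1000).astype(np.float32)); print(r)
    g=I[n][y0:y1,x0:x1].max(2); b=(g<70).astype(np.uint8)
    k,l,s,c=cv2.connectedComponentsWithStats(b)
    for j in range(1,k):
        if 25<s[j,4]<400: print(s[j], c[j]+[x0,y0], onz(n,[c[j]+[x0,y0]],.054)[0].round(4))
    hb={'top':(255,215,300,260),'side':(265,230,300,295)}[n]
    x0,y0,x1,y1=hb; P=C[n][y0:y1,x0:x1].reshape(-1,3); Q=P[P[:,2]>.075]
    print('cart',len(Q),Q[:,2].max(),np.percentile(Q[:,2],[5,50,95]),Q.mean(0)); T=Q[Q[:,2]>.112]; print('top',len(T),T.mean(0),T.min(0),T.max(0))
    hb={'top':(205,220,295,280),'side':(225,265,310,360)}[n]
    x0,y0,x1,y1=hb; P=C[n][y0:y1,x0:x1].reshape(-1,3); Q=P[(P[:,2]>.024)&(P[:,2]<.036)]
    print('rack',cv2.minAreaRect((Q[:,:2]*1000).astype(np.float32)))
    # all obstacles
for n in C:
    x0,y0,x1,y1=hb={'top':(205,220,300,280),'side':(225,230,310,360)}[n]
    im=cv2.resize(I[n][y0:y1,x0:x1],None,fx=4,fy=4,interpolation=cv2.INTER_CUBIC); cv2.imwrite(f'pics/crop_{n}.png',im)
s=bot.get_state(); print(R.from_quat(s['orientation']).as_matrix().round(4))
E
```

```text
top block top z 0.059572269532231714 3897
((558.6116333007812, -87.7245101928711), (104.90389251708984, 156.78564453125), 21.99266815185547)
[68 16 10 11 86] [377.43023256 230.90697674] [ 0.6021 -0.1249  0.054 ]
[45 27 11 10 93] [354.86021505 241.4516129 ] [ 0.5829 -0.0768  0.054 ]
[22 37 11 11 95] [332.01052632 252.16842105] [ 0.5635 -0.0285  0.054 ]
[79 38 11 11 94] [389.22340426 253.12765957] [ 0.5541 -0.1445  0.054 ]
[10 41 22 45 67] [324.82089552 271.85074627] [ 0.5239 -0.0112  0.054 ]
[56 49 11 11 97] [366.36082474 263.95876289] [ 0.5347 -0.0961  0.054 ]
[33 60 11 11 98] [343.30612245 275.05102041] [ 0.515  -0.0478  0.054 ]
cart 205 0.12154405914445077 [0.08029945 0.11681264 0.12012479] [0.5961104  0.09188922 0.11000976]
top 142 [0.59871254 0.092621   0.11781709] [0.58640038 0.08072229 0.11211739] [0.61098979 0.1057696  0.12154406]
rack ((585.9362182617188, 139.03611755371094), (45.38359069824219, 145.7361297607422), 16.704511642456055)
side block top z 0.0590728316281057 3362
((558.417724609375, -86.88499450683594), (104.68072509765625, 160.47813415527344), 21.950286865234375)
[... 226 characters left out ...]
 53] [382.54716981 231.60377358] [ 0.5353 -0.0985  0.054 ]
[16 46 13  6 63] [347.20634921 243.52380952] [ 0.5637 -0.0304  0.054 ]
[45 51 14  7 70] [376.78571429 249.41428571] [ 0.5156 -0.0506  0.054 ]
[  3  71  59  20 385] [357.15324675 275.37922078] [0.5039 0.0231 0.054 ]
cart 489 0.11953124579076452 [0.07741049 0.10487416 0.11814309] [0.59447997 0.09914688 0.10212101]
top 182 [0.59753223 0.09580424 0.11678861] [0.58641544 0.08143847 0.1123283 ] [0.61163419 0.10712548 0.11953125]
rack ((585.439697265625, 140.27142333984375), (45.73521423339844, 147.2215576171875), 17.149065017700195)
[[ 4.157e-01 -1.200e-03 -9.095e-01]
 [ 9.095e-01 -1.800e-03  4.157e-01]
 [-2.100e-03 -1.000e+00  3.000e-04]]
```

>>> {"api": "servo_tool", "payload": {"rows": [0, 0.846, 0, -0.24, 0.03, -0.506, -1, 0, 0.846, 0, -0.24, 0.03, -0.506, -1, 0, 0.846, 0, -0.24, 0.03, -0.506, -1, 0, 0.846, 0, -0.24, 0.03, -0.506, -1, 0, 0.846, 0, -0.24, 0.03, -0.506, -1, 0, 0.846, 0, -0.24, 0.03, -0.506, -1, 0, 0.846, 0, -0.24, 0.03, -0.506, -1, 0, 0.846, 0, -0.24, 0.03, -0.506, -1, 0, 0.846, 0, -0.24, 0.03, -0.506, -1, 0, 0.846, 0, -0.24, 0.03, -0.506, -1, 0, 0.846, 0, -0.24, 0.03, -0.506, -1, 0, 0.846, 0, -0.24, 0.03, -0.506, -1, 0, 0.846, 0, -0.24, 0.03, -0.506, -1, 0, 0.846, 0, -0.24, 0.03, -0.506, -1, 0, 0.846, 0, -0.24, 0.03, -0.506, -1, 0, 0.846, 0, -0.24, 0.03, -0.506, -1, 0, 0.846, 0, -0.24, 0.03, -0.506, -1, 0, 0.846, 0, -0.24, 0.03, -0.506, -1], "newtons": 60}}

```text
time_s: 1.6
tool_pos: [0.5985, 0.0955, 0.201]
orientation: [-0.699, -0.104, 0.105, 0.699]
contact_force: [0.0, -0.5, -0.6]
width: 0.0854
```

```bash
cat >> h.py <<'E'
def st():
    s=bot.get_state(); M=R.from_quat(s['orientation']).as_matrix()
    print('t',round(s['time_s'],2),'tcp',s['tool_pos'].round(4),'F',s['contact_force'].round(1),'T',s['ft_torque'].round(2),'w',round(s['width'],4),'j',s['joint_pos'].round(2)); print(M.round(4)); return s,M
def to(p,ang=None):
    s,M=st(); print('shift tool',(M.T@(np.array(p)-s['tool_pos'])).round(4))
    if ang is not None:
        a=np.radians(ang); x=np.array([np.cos(a),np.sin(a),0]); y=np.array([0,0,-1.]); D=np.c_[x,y,np.cross(x,y)]
        print('turn',R.from_matrix(M.T@D).as_rotvec().round(4))
E
python3 -c "
from h import *
to([.599,.0935,.078],17)"
```

```text
t 1.6 tcp [0.5985 0.0955 0.201 ] F [ 0.  -0.5 -0.6] T [ 0.03 -0.01 -0.01] w 0.0854 j [ 0.02  0.3   1.49  0.    1.35 -0.28]
[[ 9.561e-01 -1.100e-03 -2.932e-01]
 [ 2.932e-01  4.000e-04  9.561e-01]
 [-9.000e-04 -1.000e+00  7.000e-04]]
shift tool [ 0.      0.123  -0.0022]
turn [-0.0007  0.0009 -0.0009]
```

>>> {"api": "servo_tool", "payload": {"rows": [0, 0, 0, 0, 0.03, -0.002, -1, 0, 0, 0, 0, 0.06, -0.002, -1, 0, 0, 0, 0, 0.09, -0.002, -1, 0, 0, 0, 0, 0.11, -0.002, -1, 0, 0, 0, 0, 0.126, -0.002, -1, 0, 0, 0, 0, 0.126, -0.002, -1, 0, 0, 0, 0, 0.126, -0.002, -1]}}

```text
time_s: 2.18
tool_pos: [0.5986, 0.0936, 0.0746]
orientation: [-0.699, -0.104, 0.106, 0.699]
contact_force: [-0.0, 0.1, 1.1]
width: 0.085
```

```bash
python3 -c "
from h import *
st()
for n in('side','top'):
  p,d=bot.snapshot(n); cv2.imwrite(f'pics/pre_{n}.png',p[:,:,::-1])
a=cv2.resize(cv2.imread('pics/pre_side.png')[210:360,200:360],None,fx=4,fy=4);cv2.imwrite('pics/pre_s4.png',a)
"
```

```text
t 2.18 tcp [0.5986 0.0936 0.0746] F [-0.   0.1  1.1] T [-0.02  0.   -0.01] w 0.085 j [ 0.01  0.44  1.59  0.    1.12 -0.29]
[[ 9.560e-01 -2.400e-03 -2.935e-01]
 [ 2.935e-01  1.000e-04  9.560e-01]
 [-2.300e-03 -1.000e+00  8.000e-04]]
```

View pics/pre_s4.png

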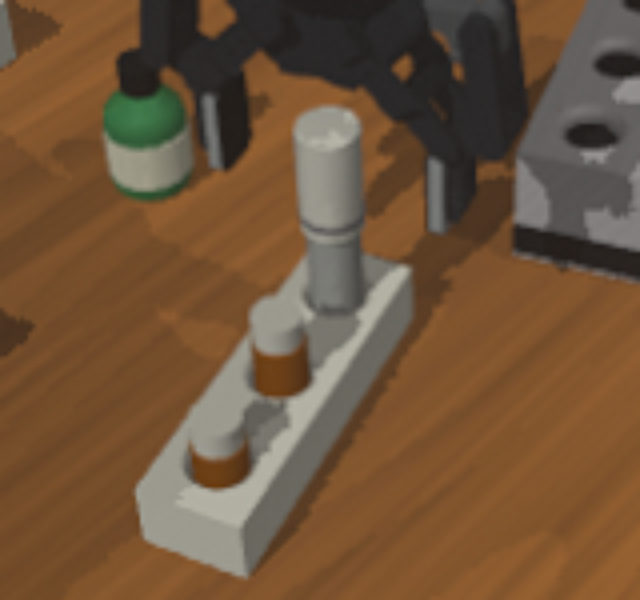

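The open fingers straddle the white head (crop (330,165)) and nothing else is close, so I'll close them now.

>>> {"api": "servo_tool", "payload": {"rows": [0, 0, 0, 0, 0, 0, 1, 0, 0, 0, 0, 0, 0, 1, 0, 0, 0, 0, 0, 0, 1, 0, 0, 0, 0, 0, 0, 1, 0, 0, 0, 0, 0, 0, 1, 0, 0, 0, 0, 0, 0, 1, 0, 0, 0, 0, 0, 0, 1, 0, 0, 0, 0, 0, 0, 1, 0, 0, 0, 0, 0, 0, 1, 0, 0, 0, 0, 0, 0, 1], "newtons": 60}}

```text
time_s: 3.12
tool_pos: [0.6007, 0.0924, 0.0759]
orientation: [0.699, 0.105, -0.104, -0.699]
contact_force: [0.3, 0.3, 4.0]
width: 0.0246
```

>>> {"api": "servo_tool", "payload": {"rows": [0, 0, 0, 0, -0.005, 0, 1, 0, 0, 0, 0, -0.01, 0, 1, 0, 0, 0, 0, -0.016, 0, 1, 0, 0, 0, 0, -0.022, 0, 1, 0, 0, 0, 0, -0.03, 0, 1, 0, 0, 0, 0, -0.045, 0, 1, 0, 0, 0, 0, -0.06, 0, 1, 0, 0, 0, 0, -0.075, 0, 1, 0, 0, 0, 0, -0.09, 0, 1, 0, 0, 0, 0, -0.09, 0, 1, 0, 0, 0, 0, -0.09, 0, 1, 0, 0, 0, 0, -0.09, 0, 1]}}

```text
time_s: 4.12
tool_pos: [0.5993, 0.0923, 0.1646]
orientation: [-0.699, -0.104, 0.105, 0.699]
contact_force: [0.4, -0.2, -1.5]
width: 0.0246
```

```bash
python3 -c "
from h import *
s,M=st()
T=s['tool_pos']
for n in('side','top'):
  p,d=bot.snapshot(n); cv2.imwrite(f'pics/lift_{n}.png',p[:,:,::-1]); np.save(f'pics/lift_{n}.npy',d)
# predicted foot
P=cloud('side',np.load('pics/lift_side.npy'))
uv=proj('side',[T+[0,0,-.085+.0],T])
print(uv)
a=cv2.resize(cv2.imread('pics/lift_side.png')[170:320,200:360],None,fx=4,fy=4);cv2.imwrite('pics/lift_s4.png',a)
"
```

```text
t 4.12 tcp [0.5993 0.0923 0.1646] F [ 0.4 -0.2 -1.5] T [-0.06  0.02  0.04] w 0.0246 j [ 0.01  0.33  1.53 -0.    1.28 -0.29]
[[ 9.565e-01 -1.500e-03 -2.917e-01]
 [ 2.917e-01 -1.000e-04  9.565e-01]
 [-1.500e-03 -1.000e+00  4.000e-04]]
[[282.87268384 259.69491872]
 [280.42270602 215.82789953]]
```

View pics/lift_s4.png

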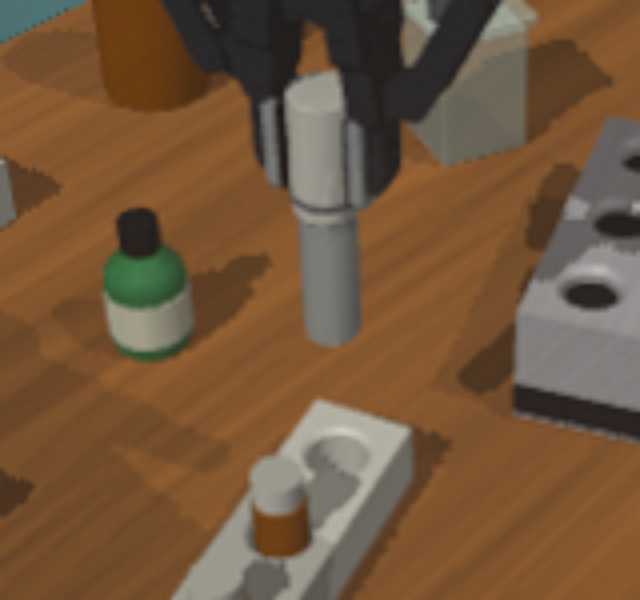

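```bash
cat >> h.py <<'E'
from scipy.optimize import least_squares
def cartfit(n,d,guess,zlo,zhi,r=.011,pad=.02):
    C=cloud(n,d).reshape(-1,3); Q=C[(np.hypot(*(C[:,:2]-guess).T)<pad)&(C[:,2]>zlo)&(C[:,2]<zhi)]
    zm=(zlo+zhi)/2
    f=lambda p: np.hypot(Q[:,0]-p[0]-p[2]*(Q[:,2]-zm),Q[:,1]-p[1]-p[3]*(Q[:,2]-zm))-r
    s=least_squares(f,[*guess,0,0],loss='soft_l1',f_scale=.001); return s.x,zm,len(Q),np.sqrt(np.mean(f(s.x)**2))
E
python3 -c "
from h import *
g=np.array([.5993,.0923])
for n in('side','top'):
  d=np.load(f'pics/lift_{n}.npy')
  x,zm,N,e=cartfit(n,d,g,.105,.148); print(n,x.round(4),zm,N,e,'foot',(x[:2]+x[2:]*(.0967-zm)).round(4))
C=cloud('side',np.load('pics/lift_side.npy')).reshape(-1,3);Q=C[(np.hypot(*(C[:,:2]-g).T)<.02)];print('zmin',np.sort(Q[Q[:,2]>.05][:,2])[:5])
# block wells fit
c=[((558.6+558.4)/2e3),(-87.3e-3)]
W={'top':[[.6021,-.1249],[.5829,-.0768],[.5635,-.0285],[.5541,-.1445],[.5347,-.0961],[.515,-.0478]],'side':[[.6026,-.1271],[.5839,-.0799],[.5637,-.0304],[.555,-.1482],[.5353,-.0985],[.5156,-.0506]]}
B=[[26,-52],[26,0],[26,52],[-26,-52],[-26,0],[-26,52]]
for n in W:
  w=np.array(W[n]);b=np.array(B)/1e3; h=lambda p:(b@np.array([[np.cos(p[2]),np.sin(p[2])],[-np.sin(p[2]),np.cos(p[2])]])+p[:2]-w).ravel()
  s=least_squares(h,[*c,.38]); print(n,s.x,np.degrees(s.x[2]),np.abs(s.fun).max())
th=np.radians(22);b=np.array(B)/1e3;print((b@np.array([[np.cos(th),np.sin(th)],[-np.sin(th),np.cos(th)]])+[.5585,-.0873]).round(4))
"
```

```text
side [ 0.5979  0.0934 -0.0069 -0.0068] 0.1265 332 0.0007117738508022811 foot [0.5981 0.0936]
top [ 0.5987  0.0932  0.     -0.    ] 0.1265 1 7.651171475900331e-09 foot [0.5987 0.0932]
zmin [0.09739587 0.09748846 0.09768475 0.09863965 0.09877698]
top [ 0.55871667 -0.08643333  0.38251825] 21.91668133755773 0.0001863376619788415
side [ 0.55935    -0.08911667  0.38589758] 22.110302939604807 0.0011212007422849724
[[ 0.6021 -0.1258]
 [ 0.5826 -0.0776]
 [ 0.5631 -0.0293]
 [ 0.5539 -0.1453]
 [ 0.5344 -0.097 ]
 [ 0.5149 -0.0488]]
```

>>> {"api": "servo_tool", "payload": {"rows": [0, 0, 0, -0.0174, 0, -0.0268, 1, 0, 0, 0, -0.0348, 0, -0.0536, 1, 0, 0, 0, -0.052, 0, -0.08, 1, 0, 0, 0, -0.063, 0, -0.097, 1, 0, 0, 0, -0.0696, 0, -0.107, 1, 0, 0, 0, -0.0696, 0.01, -0.107, 1, 0, 0, 0, -0.0696, 0.02, -0.107, 1, 0, 0, 0, -0.0696, 0.026, -0.107, 1, 0, 0, 0, -0.0696, 0.026, -0.107, 1, 0, 0, 0, -0.0696, 0.026, -0.107, 1, 0, 0, 0, -0.0696, 0.026, -0.107, 1]}}

```text
time_s: 5.13
tool_pos: [0.5649, -0.0293, 0.1391]
orientation: [-0.699, -0.105, 0.105, 0.699]
contact_force: [0.1, 0.0, -0.4]
width: 0.0248
```

```bash
python3 -c "
from h import *
s,M=st()
g=s['tool_pos'][:2]
for n in('side','top'):
  p,d=bot.snapshot(n); cv2.imwrite(f'pics/w1_{n}.png',p[:,:,::-1]); np.save(f'pics/w1_{n}.npy',d)
  x,zm,N,e=cartfit(n,d,g,.078,.122); print(n,x.round(4),zm,N,e,'foot',(x[:2]+x[2:]*(.0707-zm)).round(4))
a=cv2.resize(cv2.imread('pics/w1_side.png')[170:300,270:430],None,fx=4,fy=4);cv2.imwrite('pics/w1_s4.png',a)
"
```

```text
t 5.13 tcp [ 0.5649 -0.0293  0.1391] F [ 0.1  0.  -0.4] T [-0.05 -0.02  0.04] w 0.0248 j [-0.2   0.28  1.65  0.    1.21 -0.5 ]
[[ 9.561e-01 -2.000e-04 -2.931e-01]
 [ 2.931e-01  2.000e-04  9.561e-01]
 [-2.000e-04 -1.000e+00  3.000e-04]]
side [ 0.5636 -0.0284 -0.0159  0.0033] 0.1 272 0.0008112185679070155 foot [ 0.5641 -0.0285]
top [ 0.5639 -0.0292 -0.011   0.0068] 0.1 29 0.00031459236558391697 foot [ 0.5642 -0.0294]
```

View pics/w1_s4.png

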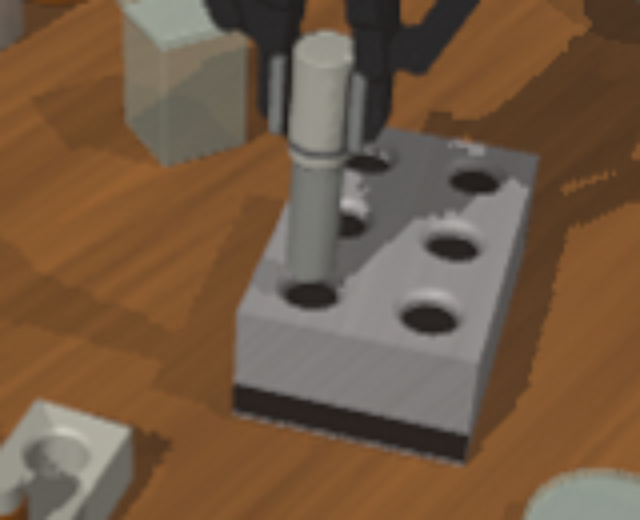

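>>> {"api": "servo_tool", "payload": {"rows": [0, 0, 0, -0.001, 0.003, 0, 1, 0, 0, 0, -0.001, 0.006, 0, 1, 0, 0, 0, -0.001, 0.009, 0, 1, 0, 0, 0, -0.001, 0.012, 0, 1, 0, 0, 0, -0.001, 0.015, 0, 1, 0, 0, 0, -0.001, 0.018, 0, 1, 0, 0, 0, -0.001, 0.018, 0, 1, 0, 0, 0, -0.001, 0.018, 0, 1]}}

```text
time_s: 5.9
tool_pos: [0.5636, -0.0306, 0.121]
orientation: [-0.699, -0.104, 0.104, 0.699]
contact_force: [-0.0, 0.7, -1.1]
width: 0.0246
```

>>> {"api": "servo_tool", "payload": {"rows": [0, 0, 0, 0, 0.002, 0, 1, 0, 0, 0, 0, 0.004, 0, 1, 0, 0, 0, 0, 0.006, 0, 1, 0, 0, 0, 0, 0.008, 0, 1, 0, 0, 0, 0, 0.008, 0, 1, 0, 0, 0, 0, 0.008, 0, 1]}}

```text
time_s: 6.4
tool_pos: [0.564, -0.0306, 0.1132]
orientation: [0.699, 0.104, -0.104, -0.699]
contact_force: [0.8, 0.0, -0.5]
width: 0.025
```

>>> {"api": "servo_tool", "payload": {"rows": [0, 0, 0, 0, 0.001, 0, 1, 0, 0, 0, 0, 0.002, 0, 1, 0, 0, 0, 0, 0.003, 0, 1, 0, 0, 0, 0, 0.003, 0, 1, 0, 0, 0, 0, 0.003, 0, 1]}}

```text
time_s: 6.82
tool_pos: [0.564, -0.0306, 0.1102]
orientation: [0.699, 0.104, -0.104, -0.699]
contact_force: [1.1, 0.3, 0.8]
width: 0.0248
```

>>> {"api": "servo_tool", "payload": {"rows": [0, 0, 0, 0, 0.001, 0, 1, 0, 0, 0, 0, 0.002, 0, 1, 0, 0, 0, 0, 0.003, 0, 1, 0, 0, 0, 0, 0.003, 0, 1, 0, 0, 0, 0, 0.003, 0, 1]}}

```text
time_s: 7.23
tool_pos: [0.5639, -0.0306, 0.1072]
orientation: [0.699, 0.104, -0.104, -0.699]
contact_force: [0.3, -0.5, 1.1]
width: 0.0245
```

>>> {"api": "servo_tool", "payload": {"rows": [0, 0, 0, 0, 0.001, 0, 1, 0, 0, 0, 0, 0.002, 0, 1, 0, 0, 0, 0, 0.003, 0, 1, 0, 0, 0, 0, 0.003, 0, 1, 0, 0, 0, 0, 0.003, 0, 1]}}

```text
time_s: 7.65
tool_pos: [0.564, -0.0307, 0.1052]
orientation: [0.699, 0.104, -0.104, -0.699]
contact_force: [-1.2, 0.2, 5.8]
width: 0.0247
```

>>> {"api": "servo_tool", "payload": {"rows": [0, 0, 0, 0, 0.001, 0, 1, 0, 0, 0, 0, 0.002, 0, 1, 0, 0, 0, 0, 0.002, 0, 1, 0, 0, 0, 0, 0.002, 0, 1]}}

```text
time_s: 7.98
tool_pos: [0.5641, -0.0307, 0.1042]
orientation: [0.7, 0.105, -0.104, -0.699]
contact_force: [-3.1, 0.5, 11.0]
width: 0.0248
```

>>> {"api": "servo_tool", "payload": {"rows": [0, 0, 0, 0, -0.01, 0, 1, 0, 0, 0, 0, -0.02, 0, 1, 0, 0, 0, 0, -0.03, 0, 1, 0, 0, 0, 0, -0.04, 0, 1, 0, 0, 0, 0, -0.04, 0, 1, 0, 0, 0, 0.0022, -0.04, -0.026, 1, 0, 0, 0, 0.0045, -0.04, -0.045, 1, 0, 0, 0, 0.0045, -0.04, -0.052, 1, 0, 0, 0, 0.0045, -0.04, -0.052, 1, 0, 0, 0, 0.0045, -0.04, -0.052, 1, 0, 0, 0, 0.0045, -0.036, -0.052, 1, 0, 0, 0, 0.0045, -0.031, -0.052, 1, 0, 0, 0, 0.0045, -0.026, -0.052, 1, 0, 0, 0, 0.0045, -0.022, -0.052, 1, 0, 0, 0, 0.0045, -0.018, -0.052, 1, 0, 0, 0, 0.0045, -0.018, -0.052, 1, 0, 0, 0, 0.0045, -0.018, -0.052, 1]}}

```text
time_s: 9.4
tool_pos: [0.583, -0.0788, 0.1198]
orientation: [-0.699, -0.104, 0.105, 0.699]
contact_force: [-0.7, 0.1, -0.1]
width: 0.0245
```

```bash
python3 -c "
from h import *
to([.5834,-.0788,.11],17)"
```

```text
t 9.4 tcp [ 0.583  -0.0788  0.1198] F [-0.7  0.1 -0.1] T [-0.01 -0.03 -0.02] w 0.0245 j [-0.28  0.35  1.61 -0.    1.19 -0.58]
[[ 9.564e-01 -7.000e-04 -2.919e-01]
 [ 2.919e-01  1.000e-04  9.564e-01]
 [-6.000e-04 -1.000e+00  3.000e-04]]
shift tool [ 0.0004  0.0098 -0.0001]
turn [-0.0003 -0.0005 -0.0006]
```

>>> {"api": "servo_tool", "payload": {"rows": [0, 0, 0, 0, 0.002, 0, 1, 0, 0, 0, 0, 0.004, 0, 1, 0, 0, 0, 0, 0.006, 0, 1, 0, 0, 0, 0, 0.008, 0, 1, 0, 0, 0, 0, 0.008, 0, 1]}}

```text
time_s: 9.82
tool_pos: [0.5835, -0.079, 0.1122]
orientation: [0.699, 0.105, -0.104, -0.699]
contact_force: [0.9, 0.3, -0.3]
width: 0.0245
```

>>> {"api": "servo_tool", "payload": {"rows": [0, 0, 0, 0, 0.001, 0, 1, 0, 0, 0, 0, 0.002, 0, 1, 0, 0, 0, 0, 0.003, 0, 1, 0, 0, 0, 0, 0.003, 0, 1, 0, 0, 0, 0, 0.003, 0, 1]}}

```text
time_s: 10.23
tool_pos: [0.5837, -0.0792, 0.1103]
orientation: [0.7, 0.105, -0.104, -0.699]
contact_force: [-1.4, 0.0, 6.2]
width: 0.0248
```

>>> {"api": "servo_tool", "payload": {"rows": [0, 0, 0, 0, 0.001, 0, 1, 0, 0, 0, 0, 0.002, 0, 1, 0, 0, 0, 0, 0.002, 0, 1, 0, 0, 0, 0, 0.002, 0, 1]}}

```text
time_s: 10.57
tool_pos: [0.5839, -0.0792, 0.1094]
orientation: [0.7, 0.105, -0.104, -0.699]
contact_force: [-3.1, 1.1, 11.4]
width: 0.0244
```

>>> {"api": "servo_tool", "payload": {"rows": [0, 0, 0, 0, -0.01, 0, 1, 0, 0, 0, 0, -0.02, 0, 1, 0, 0, 0, 0, -0.03, 0, 1, 0, 0, 0, 0, -0.036, 0, 1, 0, 0, 0, 0, -0.036, 0, 1, 0, 0, 0, 0.0022, -0.036, -0.026, 1, 0, 0, 0, 0.0045, -0.036, -0.045, 1, 0, 0, 0, 0.0045, -0.036, -0.052, 1, 0, 0, 0, 0.0045, -0.036, -0.052, 1, 0, 0, 0, 0.0045, -0.036, -0.052, 1, 0, 0, 0, 0.0045, -0.032, -0.052, 1, 0, 0, 0, 0.0045, -0.027, -0.052, 1, 0, 0, 0, 0.0045, -0.022, -0.052, 1, 0, 0, 0, 0.0045, -0.017, -0.052, 1, 0, 0, 0, 0.0045, -0.013, -0.052, 1, 0, 0, 0, 0.0045, -0.013, -0.052, 1, 0, 0, 0, 0.0045, -0.013, -0.052, 1]}}

```text
time_s: 11.98
tool_pos: [0.6024, -0.1272, 0.1198]
orientation: [-0.699, -0.104, 0.105, 0.7]
contact_force: [0.5, -0.5, -1.3]
width: 0.0247
```

```bash
python3 -c "
from h import *
to([.6029,-.127,.11],17)"
```

```text
t 11.98 tcp [ 0.6024 -0.1272  0.1198] F [ 0.5 -0.5 -1.3] T [ 0.03 -0.04 -0.07] w 0.0247 j [-0.35  0.4   1.54 -0.    1.21 -0.64]
[[ 9.565e-01 -8.000e-04 -2.919e-01]
 [ 2.919e-01  3.000e-04  9.565e-01]
 [-7.000e-04 -1.000e+00  5.000e-04]]
shift tool [0.0005 0.0098 0.    ]
turn [-0.0005 -0.0005 -0.0007]
```

>>> {"api": "servo_tool", "payload": {"rows": [0, 0, 0, 0, 0.002, 0, 1, 0, 0, 0, 0, 0.004, 0, 1, 0, 0, 0, 0, 0.006, 0, 1, 0, 0, 0, 0, 0.008, 0, 1, 0, 0, 0, 0, 0.008, 0, 1]}}

```text
time_s: 12.4
tool_pos: [0.6031, -0.1275, 0.1123]
orientation: [0.7, 0.105, -0.104, -0.699]
contact_force: [0.6, 0.3, -0.1]
width: 0.0247
```

>>> {"api": "servo_tool", "payload": {"rows": [0, 0, 0, 0, 0.001, 0, 1, 0, 0, 0, 0, 0.002, 0, 1, 0, 0, 0, 0, 0.003, 0, 1, 0, 0, 0, 0, 0.003, 0, 1, 0, 0, 0, 0, 0.003, 0, 1]}}

```text
time_s: 12.82
tool_pos: [0.603, -0.1275, 0.1093]
orientation: [0.699, 0.105, -0.104, -0.699]
contact_force: [0.7, -0.3, 0.9]
width: 0.0247
```

>>> {"api": "servo_tool", "payload": {"rows": [0, 0, 0, 0, 0.001, 0, 1, 0, 0, 0, 0, 0.002, 0, 1, 0, 0, 0, 0, 0.003, 0, 1, 0, 0, 0, 0, 0.003, 0, 1, 0, 0, 0, 0, 0.003, 0, 1]}}

```text
time_s: 13.23
tool_pos: [0.6027, -0.1274, 0.1062]
orientation: [0.699, 0.104, -0.104, -0.699]
contact_force: [0.5, 0.5, 1.3]
width: 0.0249
```

>>> {"api": "servo_tool", "payload": {"rows": [0, 0, 0, 0, 0.001, 0, 1, 0, 0, 0, 0, 0.002, 0, 1, 0, 0, 0, 0, 0.003, 0, 1, 0, 0, 0, 0, 0.003, 0, 1, 0, 0, 0, 0, 0.003, 0, 1]}}

```text
time_s: 13.65
tool_pos: [0.6025, -0.1274, 0.103]
orientation: [-0.699, -0.104, 0.104, 0.699]
contact_force: [1.3, -0.9, 1.6]
width: 0.0249
```

>>> {"api": "servo_tool", "payload": {"rows": [0, 0, 0, 0, 0.001, 0, 1, 0, 0, 0, 0, 0.002, 0, 1, 0, 0, 0, 0, 0.003, 0, 1, 0, 0, 0, 0, 0.003, 0, 1, 0, 0, 0, 0, 0.003, 0, 1]}}

```text
time_s: 14.07
tool_pos: [0.6026, -0.1275, 0.1007]
orientation: [0.699, 0.104, -0.104, -0.699]
contact_force: [-0.7, -0.5, 5.1]
width: 0.0243
```

>>> {"api": "servo_tool", "payload": {"rows": [0, 0, 0, 0, 0.001, 0, 1, 0, 0, 0, 0, 0.002, 0, 1, 0, 0, 0, 0, 0.002, 0, 1, 0, 0, 0, 0, 0.002, 0, 1]}}

```text
time_s: 14.4
tool_pos: [0.6028, -0.1276, 0.0996]
orientation: [0.7, 0.104, -0.104, -0.699]
contact_force: [-1.6, -0.0, 7.8]
width: 0.025
```

>>> {"api": "servo_tool", "payload": {"rows": [0, 0, 0, 0, 0.001, 0, 1, 0, 0, 0, 0, 0.002, 0, 1, 0, 0, 0, 0, 0.002, 0, 1, 0, 0, 0, 0, 0.002, 0, 1]}}

```text
time_s: 14.73
tool_pos: [0.6029, -0.1277, 0.0987]
orientation: [0.7, 0.104, -0.104, -0.699]
contact_force: [-3.4, 0.2, 14.7]
width: 0.0248
```

>>> {"api": "servo_tool", "payload": {"rows": [0, 0, 0, 0, -0.01, 0, 1, 0, 0, 0, 0, -0.02, 0, 1, 0, 0, 0, 0, -0.03, 0, 1, 0, 0, 0, 0, -0.04, 0, 1, 0, 0, 0, 0, -0.047, 0, 1, 0, 0, 0, 0, -0.047, 0, 1, 0, 0, 0, -0.026, -0.047, -0.0023, 1, 0, 0, 0, -0.045, -0.047, -0.0046, 1, 0, 0, 0, -0.052, -0.047, -0.0046, 1, 0, 0, 0, -0.052, -0.047, -0.0046, 1, 0, 0, 0, -0.052, -0.047, -0.0046, 1, 0, 0, 0, -0.052, -0.043, -0.0046, 1, 0, 0, 0, -0.052, -0.038, -0.0046, 1, 0, 0, 0, -0.052, -0.033, -0.0046, 1, 0, 0, 0, -0.052, -0.028, -0.0046, 1, 0, 0, 0, -0.052, -0.0245, -0.0046, 1, 0, 0, 0, -0.052, -0.0245, -0.0046, 1, 0, 0, 0, -0.052, -0.0245, -0.0046, 1]}}

```text
time_s: 16.23
tool_pos: [0.5541, -0.1468, 0.1203]
orientation: [-0.699, -0.104, 0.105, 0.7]
contact_force: [1.0, -0.6, -1.3]
width: 0.0249
```

```bash
python3 -c "
from h import *
to([.5547,-.1465,.11],17)"
```

```text
t 16.23 tcp [ 0.5541 -0.1468  0.1203] F [ 1.  -0.6 -1.3] T [ 0.03 -0.04  0.03] w 0.0249 j [-0.41  0.32  1.65 -0.    1.18 -0.71]
[[ 9.565e-01 -9.000e-04 -2.919e-01]
 [ 2.919e-01  3.000e-04  9.565e-01]
 [-7.000e-04 -1.000e+00  6.000e-04]]
shift tool [0.0007 0.0103 0.0001]
turn [-0.0006 -0.0005 -0.0007]
```

>>> {"api": "servo_tool", "payload": {"rows": [0, 0, 0, 0.0005, 0.002, 0, 1, 0, 0, 0, 0.0005, 0.004, 0, 1, 0, 0, 0, 0.0005, 0.006, 0, 1, 0, 0, 0, 0.0005, 0.008, 0, 1, 0, 0, 0, 0.0005, 0.008, 0, 1]}}

```text
time_s: 16.65
tool_pos: [0.5549, -0.1469, 0.1126]
orientation: [0.699, 0.104, -0.104, -0.699]
contact_force: [0.2, -0.0, -0.7]
width: 0.0244
```

>>> {"api": "servo_tool", "payload": {"rows": [0, 0, 0, 0, 0.001, 0, 1, 0, 0, 0, 0, 0.002, 0, 1, 0, 0, 0, 0, 0.003, 0, 1, 0, 0, 0, 0, 0.003, 0, 1, 0, 0, 0, 0, 0.003, 0, 1]}}

```text
time_s: 17.07
tool_pos: [0.5549, -0.1469, 0.1097]
orientation: [0.699, 0.104, -0.104, -0.699]
contact_force: [0.2, -0.4, 1.0]
width: 0.0247
```

>>> {"api": "servo_tool", "payload": {"rows": [0, 0, 0, 0, 0.001, 0, 1, 0, 0, 0, 0, 0.002, 0, 1, 0, 0, 0, 0, 0.003, 0, 1, 0, 0, 0, 0, 0.003, 0, 1, 0, 0, 0, 0, 0.003, 0, 1]}}

```text
time_s: 17.48
tool_pos: [0.5549, -0.1469, 0.1066]
orientation: [0.699, 0.104, -0.104, -0.699]
contact_force: [0.8, -0.0, 0.5]
width: 0.0249
```

>>> {"api": "servo_tool", "payload": {"rows": [0, 0, 0, 0, 0.001, 0, 1, 0, 0, 0, 0, 0.002, 0, 1, 0, 0, 0, 0, 0.003, 0, 1, 0, 0, 0, 0, 0.003, 0, 1, 0, 0, 0, 0, 0.003, 0, 1]}}

```text
time_s: 17.9
tool_pos: [0.5549, -0.1468, 0.1036]
orientation: [0.699, 0.104, -0.104, -0.699]
contact_force: [0.3, -0.9, 0.2]
width: 0.0246
```

>>> {"api": "servo_tool", "payload": {"rows": [0, 0, 0, 0, 0.001, 0, 1, 0, 0, 0, 0, 0.002, 0, 1, 0, 0, 0, 0, 0.003, 0, 1, 0, 0, 0, 0, 0.003, 0, 1, 0, 0, 0, 0, 0.003, 0, 1]}}

```text
time_s: 18.32
tool_pos: [0.5549, -0.1469, 0.1006]
orientation: [0.699, 0.104, -0.104, -0.699]
contact_force: [0.3, 0.4, 0.7]
width: 0.0247
```

>>> {"api": "servo_tool", "payload": {"rows": [0, 0, 0, 0, 0.001, 0, 1, 0, 0, 0, 0, 0.002, 0, 1, 0, 0, 0, 0, 0.003, 0, 1, 0, 0, 0, 0, 0.003, 0, 1, 0, 0, 0, 0, 0.003, 0, 1]}}

```text
time_s: 18.73
tool_pos: [0.5548, -0.1468, 0.0976]
orientation: [-0.699, -0.104, 0.104, 0.699]
contact_force: [0.2, -0.5, 1.4]
width: 0.0247
```

No stop at about 30 mm, and a stub would stop it by 26 mm, so this looks like the free well. I'll keep going gently.

>>> {"api": "servo_tool", "payload": {"rows": [0, 0, 0, 0, 0.001, 0, 1, 0, 0, 0, 0, 0.002, 0, 1, 0, 0, 0, 0, 0.003, 0, 1, 0, 0, 0, 0, 0.004, 0, 1, 0, 0, 0, 0, 0.004, 0, 1, 0, 0, 0, 0, 0.004, 0, 1]}}

```text
time_s: 19.23
tool_pos: [0.5547, -0.1468, 0.0935]
orientation: [-0.699, -0.104, 0.104, 0.699]
contact_force: [0.7, -0.4, 1.4]
width: 0.0249
```

>>> {"api": "servo_tool", "payload": {"rows": [0, 0, 0, 0, 0.001, 0, 1, 0, 0, 0, 0, 0.002, 0, 1, 0, 0, 0, 0, 0.003, 0, 1, 0, 0, 0, 0, 0.003, 0, 1, 0, 0, 0, 0, 0.003, 0, 1]}}

```text
time_s: 19.65
tool_pos: [0.5547, -0.1468, 0.0905]
orientation: [-0.699, -0.104, 0.104, 0.699]
contact_force: [0.1, -0.6, 1.5]
width: 0.0244
```

>>> {"api": "servo_tool", "payload": {"rows": [0, 0, 0, 0, 0.001, 0, 1, 0, 0, 0, 0, 0.002, 0, 1, 0, 0, 0, 0, 0.003, 0, 1, 0, 0, 0, 0, 0.003, 0, 1, 0, 0, 0, 0, 0.003, 0, 1]}}

```text
time_s: 20.07
tool_pos: [0.5547, -0.1468, 0.0876]
orientation: [-0.699, -0.104, 0.104, 0.699]
contact_force: [0.8, 0.5, 2.1]
width: 0.0247
```

>>> {"api": "servo_tool", "payload": {"rows": [0, 0, 0, 0, 0.001, 0, 1, 0, 0, 0, 0, 0.002, 0, 1, 0, 0, 0, 0, 0.002, 0, 1, 0, 0, 0, 0, 0.002, 0, 1]}}

```text
time_s: 20.4
tool_pos: [0.5548, -0.1469, 0.0864]
orientation: [0.699, 0.104, -0.104, -0.699]
contact_force: [-1.0, 0.0, 5.1]
width: 0.0247
```

>>> {"api": "servo_tool", "payload": {"rows": [0, 0, 0, 0, 0.001, 0, 1, 0, 0, 0, 0, 0.002, 0, 1, 0, 0, 0, 0, 0.002, 0, 1, 0, 0, 0, 0, 0.002, 0, 1]}}

```text
time_s: 20.73
tool_pos: [0.555, -0.147, 0.0854]
orientation: [0.7, 0.104, -0.104, -0.699]
contact_force: [-3.6, -0.5, 9.8]
width: 0.0243
```

```bash
python3 -c "
from h import *
s,M=st()
p,d=bot.snapshot('side'); cv2.imwrite(f'pics/home_side.png',p[:,:,::-1])
a=cv2.resize(p[150:290,300:440,::-1],None,fx=4,fy=4);cv2.imwrite('pics/home_s4.png',a)
"
```

```text
t 20.73 tcp [ 0.555  -0.147   0.0854] F [-3.6 -0.5  9.8] T [ 0.13  0.67 -0.01] w 0.0243 j [-0.41  0.36  1.67 -0.    1.11 -0.71]
[[ 9.564e-01  1.000e-04 -2.919e-01]
 [ 2.919e-01 -4.000e-04  9.564e-01]
 [-0.000e+00 -1.000e+00 -4.000e-04]]
```

View pics/home_s4.png

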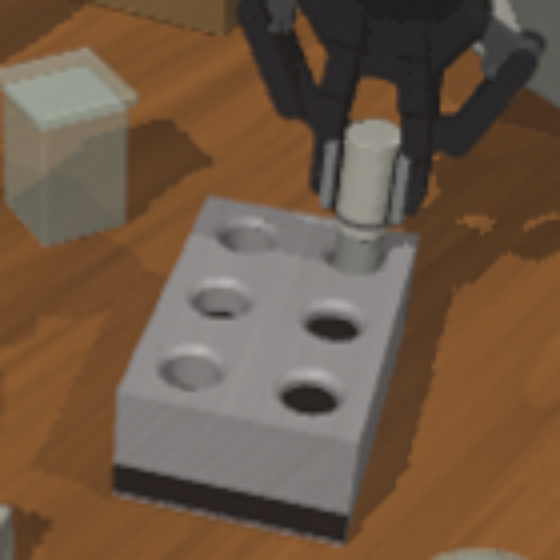

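>>> {"api": "servo_tool", "payload": {"rows": [0, 0, 0, 0, -0.001, 0, 1, 0, 0, 0, 0, -0.002, 0, 1, 0, 0, 0, 0, -0.002, 0, 1, 0, 0, 0, 0, -0.002, 0, -0.3, 0, 0, 0, 0, -0.002, 0, -0.3, 0, 0, 0, 0, -0.002, 0, -0.3, 0, 0, 0, 0, -0.002, 0, -0.3, 0, 0, 0, 0, -0.002, 0, -0.3, 0, 0, 0, 0, -0.002, 0, -0.3, 0, 0, 0, 0, -0.002, 0, -0.3]}}

```text
time_s: 21.62
tool_pos: [0.5547, -0.1468, 0.0856]
orientation: [-0.699, -0.104, 0.104, 0.699]
contact_force: [0.1, -0.1, -0.4]
width: 0.0553
```

>>> {"api": "servo_tool", "payload": {"rows": [0, 0, 0, 0, -0.01, 0, -0.3, 0, 0, 0, 0, -0.03, 0, -0.3, 0, 0, 0, 0, -0.06, 0, -0.3, 0, 0, 0, 0, -0.09, 0, -0.3, 0, 0, 0, 0, -0.12, 0, -0.3, 0, 0, 0, 0, -0.14, 0, -0.3, 0, 0, 0, 0, -0.14, 0, -0.3, 0, 0, 0, 0, -0.14, 0, -0.3]}}

```text
time_s: 22.28
tool_pos: [0.5559, -0.1473, 0.2282]
orientation: [0.7, 0.106, -0.103, -0.698]
contact_force: [-0.8, -0.6, 0.4]
width: 0.0557
```

```bash
python3 -c "
from h import *
s,M=st()
for n in('side','top'):
  p,d=bot.snapshot(n); cv2.imwrite(f'pics/end_{n}.png',p[:,:,::-1])
  C=cloud(n,d).reshape(-1,3); Q=C[(np.hypot(*(C[:,:2]-[.5539,-.1453]).T)<.02)&(C[:,2]<.16)]
  z=Q[:,2]; T=Q[z>.07]; print(n,'top z',np.percentile(z,[98,99]),'xy top',Q[z>np.percentile(z,98)-.004].mean(0))
  x,zm,N,e=cartfit(n,d,np.array([.5539,-.1453]),.084,.124,r=.013); print(x.round(4),N,e)
a=cv2.resize(cv2.imread('pics/end_side.png')[130:290,300:440],None,fx=3.5,fy=3.5);cv2.imwrite('pics/end_s4.png',a)
"
```

```text
t 22.28 tcp [ 0.5559 -0.1473  0.2282] F [-0.8 -0.6  0.4] T [-0.05 -0.    0.01] w 0.0557 j [-0.41  0.21  1.55 -0.    1.38 -0.71]
[[ 0.9565  0.0043 -0.2917]
 [ 0.2918 -0.0019  0.9565]
 [ 0.0036 -1.     -0.003 ]]
side top z [0.12960194 0.1298304 ] xy top [ 0.55210341 -0.14349891  0.12850078]
[ 0.5535 -0.146   0.0063 -0.0094] 267 0.0009728381487135033
top top z [0.13174502 0.13210332] xy top [ 0.559663   -0.15129567  0.1297625 ]
[ 0.5539 -0.1453  0.      0.    ] 0 nan
  return _methods._mean(a, axis=axis, dtype=dtype,
  ret = ret.dtype.type(ret / rcount)
```

View pics/end_s4.png

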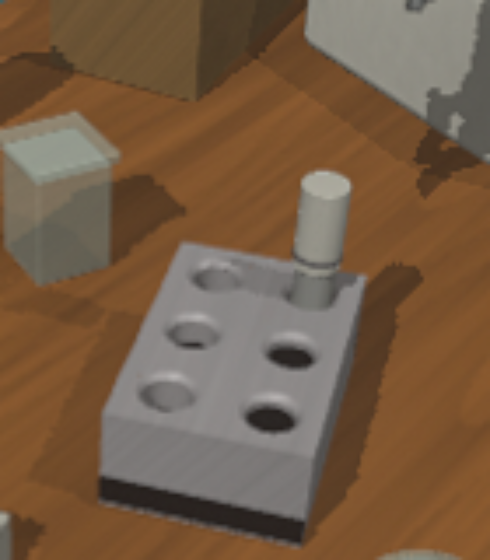

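The cartridge stands upright with its top at z about 0.130 m, so the foot is about 40 mm deep. The gripper is clear and the tubes and bystanders haven't moved, so I'll hand it in.

```bash
python3 -c "
from station import bot
print(bot.close_job())"
```

```text
the job is handed in; nothing more can be done
None
```

The cartridge is in the free well (well 5 or 6: the block's x and y can't be told apart by a half turn), fully home and released. I handed the job in at about 22 s, and it reported no verdict.

**Probing:** I felt four wells. Three stopped early, at about 22, 17 and 26 mm, and I drew out of each at no more than about 15 N. The fourth, at (0.554, -0.145), ran freely to about 40 mm before the cushion took load. I pushed it to about 10 N.

**Last checks:**
- **Depth:** The side camera put the cartridge's top at z of about 0.130 m, which means the foot is about 40 mm deep. The top camera read 0.132 m, which agrees within the 2 mm calibration.
- **Position and tilt:** The side-camera fit gave a tilt of about 0.011 rad and an axis about 1 mm from the well's axis. The same fit in the top view failed because it had no usable points.
- **Gripper:** It is open and well above the cartridge, with no contact force.

**Not measured:** Before handing in I said the tubes and bystanders had not moved, but I did not measure them. The last close-up covered only the block and the jar. I felt no contact with anything else along the way.

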